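# Load the hand-fed gauge stage and feed it under the arm

### The job

Turn the black knob of the hand-fed stage to run its carriage all the way out to the loading stop, away from the gauge arm. Lay the ribbed aluminium housing in the carriage's pocket, stand the steel gauge block upright on it, centred and with its long side along the housing's, and then turn the knob the other way until the pocket is centred under the gauge arm. Let go, with everything still in place, and leave the other things on the table alone.

Things in the scene. Friction and masses are not known exactly. Their poses are not given: they have to be found in the camera images.
- stage: Low fixed stage: dark base 12 mm thick, rails along its y, which runs away from the robot. Origin on the table under the middle of the rails; x points from the knob side (to the robot's left) to the post side, y from the loading stop (near the robot) to the far stop, z up. Base x = -75 to 78 mm, y -118 to 118 mm. A post (22 x 30 mm, at x = 63, y = 17 mm, 126 mm high) carries the gauge arm.
- gauge_arm (a point): Point on the underside of the gauge arm, 110 mm above the table, straight over the middle of the rails at the stage's y = 17 mm; the pocket's centre belongs below it at the end. The arm is an aluminium bar 24 mm wide (y), 12 mm thick, from x = -30 to 74 mm of the stage. Axes as the stage.
- carriage (a joint): Position of the carriage along the rails in m: 0 at the loading stop, 0.075 with the pocket centred under the gauge arm, 0.095 at the far stop. The carriage is an aluminium plate 98 x 108 mm. It moves 50 mm per radian of the knob, is geared to it both ways and stays where it is left.
- pocket (a point): Centre of the pocket's floor on the carriage, 30 mm above the table; travels with the carriage along the stage's y; axes as the stage. Inside 50 mm (x) by 98 mm (y): the housing's long side goes along y. Walls 10 mm high with flared lips of 4 mm above; the long sides are open over the middle 50 mm, so that fingers can go down there to the floor.
- knob_grip (a point): Centre of the round ribbed black knob (48 mm diameter, 26 mm thick) on the carriage's left side; travels with the carriage and turns. z is the knob's axis, outwards: it leans 35 degrees from vertical towards the stage's -x. 18 mm of room from the knob's underside to a tilted plate. Clockwise from above feeds towards the gauge arm, counter-clockwise to the loading stop; drag 0.25 Nm.
- housing_center (a point): Centre (half-way up) of the loose aluminium housing lying on the table to the right of the stage: a box with finely ribbed long sides, a flat top and dark end plates, 44 mm (its x) by 92 mm (its y) by 26 mm high, 0.15 kg. z up. Either end may go first into the pocket.
- block_center (a point): Centre (half-way up) of the plain steel gauge block standing on the table to the right of the stage: 60 mm (its x) by 30 mm (its y) by 45 mm high, about 0.3 kg. z up.
- tape_roll: Roll of brown tape lying behind the stage, 80 mm diameter, 20 mm high; leave it alone. Origin on the table at its middle.
- mouse: Black computer mouse, 112 x 60 x 38 mm, to the left behind the stage; leave it alone. Origin on the table at its middle.
- counter: White hand counter, 72 x 44 x 20 mm, lying to the left of the stage; leave it alone. Origin on the table at its middle.
- ring_gauge: Steel ring, 56 mm diameter, 14 mm high, lying at the right edge of the table; leave it alone. Origin on the table at its middle.
- coupling_a: White coupling (33 mm diameter, 46 mm high, like a chess rook) standing upright at the right edge of the table, between the housing and the block; leave it alone. Origin on the table at its middle.
- coupling_b: Second such coupling, to the left of the stage; leave it alone. Origin on the table at its middle.

How it is judged:
By the outcome, as a careful person would: the job done as asked, in the order asked, and still so for the second after the job is handed in, with the robot touching nothing.
It also fails if it takes over 67 s, if anything falls off the work surface, if the arm or the gripper's body presses on something with over 40 N, if the wrist force passes 120 N, or if a joint passes its speed limit or range.

### The arm

A 6-joint arm with a two-finger parallel gripper is mounted at the origin on a cart in front of the work surface, level with it; the furniture and walls round the work are solid. World frame = base frame: x ahead of the robot, y to its left, z up, the work surface at z = 0. Lengths are in mm, angles in degrees, forces in N, time in s.
With the tool pointing down it reaches from about 300 to 850 mm from the base axis. Payload 4.2 kg.
Tool frame: the origin (TCP) lies on the centre line of the jaws, within the pads' length; the fingertips stand 14 mm ahead of it and the grasp point (between the pads) lies 5 mm behind it; z points along the fingers, y is the line along which they close (so a half turn about z gives the same grasp; the last joint's range is limited). The gripper opens to 91 mm and grips with 3 to 60 N. Pads are 32 mm wide; open, the fingers measure 118 mm over their backs; the gripper's body (76 mm by 178 mm) begins 60 mm behind the grasp point.
Start: joints at [63.885, 18.312, 89.639, -0, 72.044, -1.146], TCP at [242.732, 521.271, 227.976] pointing down, gripper open.
Joint ranges: [-177.97, 177.97], [-48.28, 115.42], [12.27, 149.76], [-77.06, 257.06], [2.81, 150.46], [-146.56, 146.56]. Speed limits (degrees/s): [147.25, 147.25, 180, 180, 180, 180].

### API

Orientations are given as [roll, pitch, yaw] about the fixed x, y, z axes, in that order (R = Rz(yaw) Ry(pitch) Rx(roll)).
In Python, from workcell import env gives the robot as it stands.
- The arm moves only by the tool arm_command, never from a script. Its argument "motion" is a list of rows, each an object with "offset": the shift along the tool's x, y, z in m, a list of three; "spin": the turn about the tool's z in rad. In form: [{"offset": [tx, ty, tz], "spin": spin}, ...]. A call has 1 to 5 rows; each row shifts and turns the commanded pose from where the row before left it, along the tool's axes as they then stand; what a row does not reach is not made up. A row lasts 1/8 s, in which the tool goes at most 62.5 mm and 10.7 degrees, less where a joint would pass 70% of its speed; a pose out of reach is approached as far as the arm can. A call with a gripper value outside its range is refused whole. "jaw" is the finger opening in m, from 0 to 0.0912, set as the call begins (left out, the last holds). The fingers move at their own pace and stop on an object; "newtons" is the grip in N (left out, the last holds). Time passes only in rows, so rows that do not move let the fingers close. It gives the time, the measured TCP pose, the force, the opening and the grip force at its end, in the units of the state.
- env.state(): the state, without advancing time (a new reading comes with each control period).
- env.grab_frame(name): name is "side" or "top"; returns (picture, depth): 420x560x3 uint8, blue, green, red; 420x560 float32, mm along the optical axis (not along the pixel's ray), 0 where there is no reading.
- env.camera_model(name): a dict with "fx", "fy", "cx", "cy" (pixels), "eye" and "rotation" of the camera in the world. Camera axes: x right, y down, z forward; pixel columns grow to the right and rows downward; lengths in mm; the calibration is good to about 2 mm. A picture is of the moment at which its call begins. camera_model takes no time and is no camera call.
- env.job_done(): hands the job in; it is judged then, once.
Trained networks look in the newest picture that a camera, given by its name, has taken for a name from the list of things; names that differ only in an ending like _2 or _b are one class to them, and where a whole thing is asked for, a point or a joint stands for the part that bears it (a point fixed in the world has none). Each returns a list of dicts, best first, with "score" (0 to 1); they miss things now and then, are a little off and sometimes report something else, mostly with a low value. They report only what shows in the picture. A call takes as long as a camera call.
- env.boxes_of(camera, target): "bbox" ([left, top, right, bottom] in pixels, round what is visible of it).
- env.pinpoint(camera, target): "location" ([column, row] in pixels: a listed point, or the origin of a listed thing).
The state is a dict: "time_s": time; "qpos": joint angles; "qvel": joint speeds; "effort": joint torques, N m; "ee_pos": TCP position; "ee_rot": TCP orientation; "force": force on the tool from outside, world axes, zero at the start; "torque": the same for the moment, N m; "gripper_width": finger opening in mm; "gripper_force": force on a finger pad.
Only numpy, scipy, OpenCV 4.12 (cv2) and the standard library are available. Lean on these libraries where they do the work, as an engineer would, in place of code of your own. Each camera call takes 0.05 s, during which the arm holds its last target. There are 200 camera calls.

## Working session

There is one attempt and no reset: what is moved stays moved. The work goes in short steps, Python scripts to look and compute and a tool call to move; the robot and the scene stay as the last step left them, time stands still between calls to the robot, and variables do not carry over. Pictures are saved under pics/ and viewed, at most 10 in all, crops included, and the job is handed in when it is done.

Besides the shell and the picture viewer there is one more tool, called after "Call:" as name(argument=value, ...) on one line, values as JSON. arm_command: Moves the arm, as the interface text tells. Its arguments: {"type":"object","properties":{"motion":{"type":"array"},"jaw":{"type":"number"},"newtons":{"type":"number"}},"required":["motion"]}

```bash
ls; mkdir -p pics
cat > h.py <<'E'
import numpy as np, cv2
from workcell import env
from scipy.spatial.transform import Rotation as R
def pt(cam,uv,z=None,depth=None):
    m=env.camera_model(cam); Rm=np.array(m["rotation"]); e=np.array(m["eye"])
    r=Rm@np.array([(uv[0]-m["cx"])/m["fx"],(uv[1]-m["cy"])/m["fy"],1.])
    if z is not None: return e+r*(z-e[2])/r[2]
    return e+r*depth
def med(d,uv,k=2):
    u,v=map(int,map(round,uv)); p=d[max(0,v-k):v+k+1,max(0,u-k):u+k+1]; p=p[p>0]
    return float(np.median(p)) if p.size else 0
E
python3 - <<'E'
from h import *
for c in ("top","side"):
    p,d=env.grab_frame(c); cv2.imwrite(f"pics/{c}0.png",p); np.save(f"{c}0.npy",d)
    m=env.camera_model(c); print(c,m)
    for n in ("stage","pocket","knob_grip","housing_center","block_center","gauge_arm","coupling_a","counter"):
        for q in env.pinpoint(c,n)[:2]:
            uv=q["location"]; print(n,round(q["score"],2),np.round(uv,1),np.round(pt(c,uv,depth=med(d,uv))))
s=env.state(); print(s)
E
```

```text
pics
top {'fx': 526.6600979475062, 'fy': 526.6600979475062, 'cx': 278.1843432747359, 'cy': 204.1577975981885, 'eye': array([ 502.06721458,   96.77172171, 1265.11928739]), 'rotation': array([-176.59274469,    0.74807206,  -90.64383235])}
stage 0.64 [258.  231.8] [-102775. -103181. -102012.]
pocket 0.59 [254.8 235.5] [-101552. -101957. -100789.]
knob_grip 0.81 [220. 240.] [-83902. -84307. -83139.]
housing_center 0.69 [351.3 177. ] [-142591. -142996. -141828.]
block_center 0.74 [261.  234.5] [-104127. -104532. -103364.]
block_center 0.67 [337.2 237.8] [-133681. -134086. -132918.]
gauge_arm 0.95 [255.1 225.1] [-94216. -94621. -93453.]
coupling_a 0.73 [162.1 203.2] [-62980. -63385. -62217.]
coupling_a 0.64 [377.  218.1] [-150482. -150888. -149719.]
counter 0.72 [188.1 225.9] [-74889. -75294. -74126.]
side {'fx': 431.0140753231964, 'fy': 431.0140753231964, 'cx': 280.3252264185883, 'cy': 206.5177300704371, 'eye': array([566.77053625, 780.28013655, 644.08219085]), 'rotation': array([-128.9842951 ,   -0.85157782, -179.27841705])}
stage 0.67 [306.6 262.3] [-152671. -152457. -152594.]
stage 0.3
[... 481 characters left out ...]
 [-135171. -134958. -135094.]
{'time_s': 0.9, 'qpos': array([ 6.38863595e+01,  1.83105917e+01,  8.96385146e+01, -1.53945541e-03,
        7.20430293e+01, -1.14464889e+00]), 'qvel': array([ 0.04762644, -0.05331592,  0.02639105,  0.02376355,  0.02875867,
        0.08866712]), 'effort': array([ 5.71687378e-04, -4.12336671e+01, -2.32230538e+01,  7.27101602e-02,
        3.76083562e-02, -2.86754343e-06]), 'ee_pos': array([242.7285854 , 521.28086786, 227.99234953]), 'ee_rot': array([1.79992166e+02, 1.62134307e-03, 1.55031483e+02]), 'force': array([-0.69124669,  0.65544598,  0.47759551]), 'torque': array([ 0.02968203,  0.04004207, -0.02192014]), 'gripper_force': 0.0, 'gripper_width': 90.861375578266}
```

View pics/top0.png

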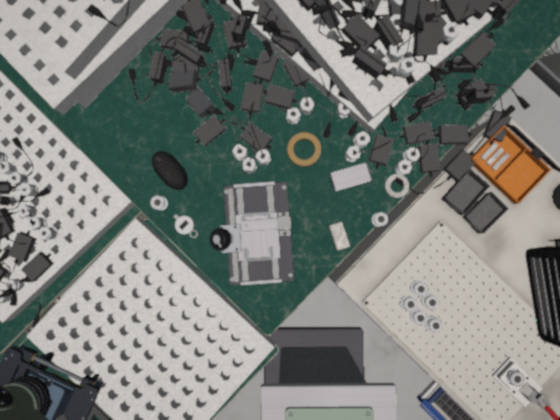

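View pics/side0.png

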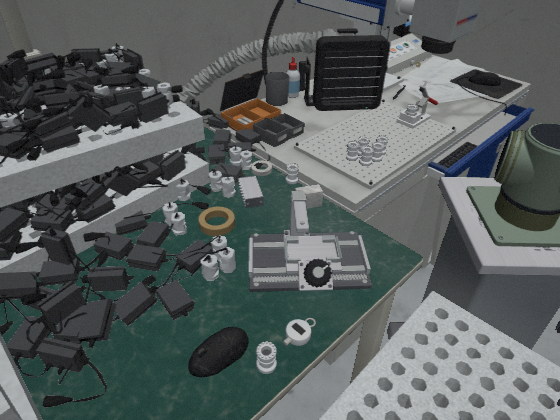

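The top view shows the stage at about (257,232), with the knob at (220,238), the housing at (351,177), the block at (339,236) and a coupling at (380,219). The side view agrees. Camera "rotation" is roll/pitch/yaw, so I'll fix the helper.

```bash
sed -i 's/Rm=np.array(m\["rotation"\])/Rm=R.from_euler("xyz",m["rotation"],degrees=True).as_matrix()/' h.py
cat >> h.py <<'E'
def cloud(cam,d):
    m=env.camera_model(cam); Rm=R.from_euler("xyz",m["rotation"],degrees=True).as_matrix()
    v,u=np.indices(d.shape); k=np.stack([(u-m["cx"])/m["fx"]*d,(v-m["cy"])/m["fy"]*d,d],-1)
    P=k@Rm.T+m["eye"]; P[d<=0]=np.nan; return P
def rect(P,xy,r,z0,z1):
    q=P.reshape(-1,3); q=q[np.isfinite(q).all(1)]
    q=q[(np.hypot(q[:,0]-xy[0],q[:,1]-xy[1])<r)&(q[:,2]>z0)&(q[:,2]<z1)]
    return q, cv2.minAreaRect(q[:,:2].astype(np.float32)) if len(q)>4 else None
E
python3 - <<'E'
from h import *
L={"top":dict(stage=(257,232,0),pocket=(254.8,235.5,30),knob_grip=(220,240,60),housing=(351.3,177,13),block=(337.2,237.8,22),gauge_arm=(255.1,225.1,110),coup_a=(377,218.1,20)),
"side":dict(pocket=(308.7,249.5,30),knob_grip=(317,271.9,60),housing=(251.8,189.2,13),block=(307.3,199.3,22),stage=(306.6,262.3,0))}
for c in L:
    d=np.load(c+"0.npy"); P=cloud(c,d)
    for n,(u,v,z) in L[c].items():
        print(c,n,np.round(pt(c,(u,v),z=z)),np.round(P[round(v),round(u)]))
    for n,z0,z1 in (("housing",16,36),("block",34,60)):
        u,v,z=L[c][n]; q,r=rect(P,pt(c,(u,v),z=z),70,z0,z1); print(n,len(q),r,np.round(np.median(q,0)) if len(q) else 0)
d=np.load("top0.npy");p=cv2.imread("pics/top0.png")
q,r=rect(cloud("top",d),pt("top",(257,232),z=0)[:2],125,5,25);print("base",r)
cv2.imwrite("pics/c1.png",cv2.resize(p[160:300,190:400],None,fx=3.8,fy=3.8,interpolation=cv2.INTER_CUBIC))
E
```

```text
top stage [511. 164.   0.] [511. 162.  35.]
top pocket [503. 168.  30.] [502. 167.  35.]
top knob_grip [494. 246.  60.] [494. 244.  77.]
top housing [640. -63.  13.] [639. -61.  22.]
top block [495. -26.  22.] [495. -23.  48.]
top gauge_arm [526. 162. 110.] [526. 162. 126.]
top coup_a [ 541. -121.   20.] [ 540. -117.   42.]
housing 799 ((660.27734375, -67.44886779785156), (80.67205047607422, 117.97834777832031), 15.65621280670166) [641. -63.  26.]
block 349 ((499.8531188964844, -28.915233612060547), (59.77935028076172, 30.053970336914062), 17.45313835144043) [500. -28.  46.]
side pocket [508. 158.  30.] [507. 157.  28.]
side knob_grip [498. 245.  60.] [499. 255.  71.]
side housing [638. -65.  13.] [636. -49.  26.]
side block [504. -17.  22.] [506.  -8.  30.]
side stage [511. 164.   0.] [514. 210.  49.]
housing 593 ((664.5046997070312, -64.45535278320312), (86.0885009765625, 119.32565307617188), 15.25841236114502) [645. -53.  25.]
block 227 ((502.1365661621094, -26.484268188476562), (59.424949645996094, 32.49210739135742), 16.971050262451172) [496. -25.  44.]
base ((513.0657958984375, 165.15122985839844), (242.25306701660156, 239.9951629638672), 9.180248260498047)
```

View pics/c1.png

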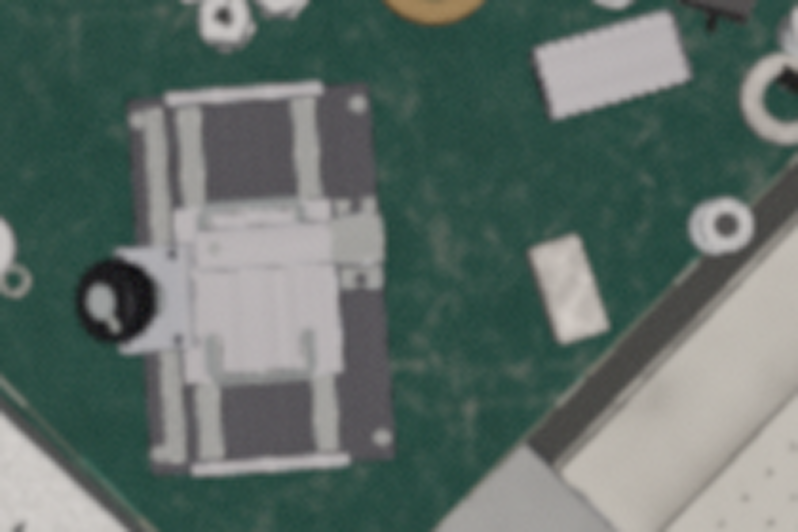

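The crop shows the base corners at about (130,98), (372,84), (393,460) and (150,474), the knob at (115,300), the housing at (612,65), the block at (568,290), and the gauge arm spanning y≈225–265. Next I'll fit the frames.

Run:
```python
from h import *
d=np.load("top0.npy");P=cloud("top",d);ds=np.load("side0.npy");S=cloud("side",ds)
C=np.array([(130,98),(372,84),(393,460),(150,474)])/3.8+[190-.4,160-.4]
W=np.array([pt("top",c,z=12) for c in C])[:,:2]
B=np.array([(-75,118),(78,118),(78,-118),(-75,-118)],float)
a=B-B.mean(0);b=W-W.mean(0);U,_,Vt=np.linalg.svd(a.T@b);Rm=(U@Vt).T
o=W.mean(0)-Rm@B.mean(0);print("stage",o,np.degrees(np.arctan2(Rm[1,0],Rm[0,0])),np.round(W-(B@Rm.T+o),1))
st=lambda p:(np.asarray(p)[...,:2]-o)@Rm
np.savez("st.npz",o=o,R=Rm)
for A,n in((P,"top"),(S,"side")):
    q=A.reshape(-1,3);q=q[np.isfinite(q).all(1)];s=np.c_[st(q),q[:,2]]
    k=s[(s[:,0]<-55)&(s[:,0]>-125)&(abs(s[:,1])<80)&(s[:,2]>38)&(s[:,2]<110)]
    print(n,"knob",len(k),k.min(0),k.max(0),np.median(k,0))
    g=s[(abs(s[:,0])<50)&(abs(s[:,1])<60)&(s[:,2]>115)&(s[:,2]<130)];print("arm",len(g),np.median(g,0),g.min(0),g.max(0))
    w=s[(abs(s[:,0])<60)&(abs(s[:,1])<115)&(s[:,2]>24)&(s[:,2]<50)];print("carr",np.percentile(w,[1,99],axis=0).round())
    ax=np.array([-np.sin(np.radians(35)),0,np.cos(np.radians(35))]);t=k@ax
    print("ax pct",np.percentile(t,[5,50,80,95]))
    top=k[t>np.percentile(t,95)-8]
    e1=np.array([ax[2],0,-ax[0]]);uv=np.c_[top@e1,top[:,1]].astype(np.float32)
    (cu,cv),r=cv2.minEnclosingCircle(uv);tm=np.percentile(t,90)
    print("top face centre",ax*tm+e1*cu+[0,cv,0],"r",r)
for c,n in(((351.3,177),"housing"),):
    q,r=rect(P,(641,-63),53,16,36);print(n,r)
for n in("knob_grip","pocket"):
    print(n,st(pt("top",(220,240) if n[0]=="k" else (254.8,235.5),z=60 if n[0]=="k" else 30)))
print("arm pin",st(pt("top",(255.1,225.1),z=110)))
```

```text
stage [509.28910133 161.79044876] -87.37720098151435 [[-0.3 -0.3]
 [-0.4  0.2]
 [ 0.4  0.8]
 [ 0.3 -0.7]]
top knob 455 [-108.28774975  -39.29624854   38.13569208] [-55.09507775  21.27189816  85.2461117 ] [-78.77385237  -9.2716402   70.42413659]
arm 402 [  9.55093489  16.85923434 122.84545035] [-30.05182571   4.42146862 116.5356158 ] [ 49.33388251  29.12793395 129.16007096]
carr [[ -58. -114.   24.]
 [  49.  114.   49.]]
ax pct [ 66.90980864 107.97843815 110.67671405 112.40985481]
top face centre [-91.6463198  -11.03485489  72.15201865] r 25.881317138671875
side knob 640 [-111.34172754  -38.07201999   38.06709523] [-55.04169759  24.61146552  83.01818102] [-92.45718945  -5.60140197  68.10025648]
arm 410 [  6.29923948  19.35900042 121.49118236] [-33.59227559   6.54132935 115.0310749 ] [ 49.74384151  31.31602703 127.73801137]
carr [[ -56. -114.   25.]
 [  53.  114.   48.]]
ax pct [ 88.86200657 109.57056087 111.00855877 112.24816916]
top face centre [-92.94257434  -7.61452007  71.25780416] r 25.148086547851562
housing ((652.7362670898438, -56.4212532043457), (72.07981872558594, 92.51256561279297), 15.464616775512695)
knob_grip [-84.50767629 -11.93371031]
pocket [-6.17476159 -6.11594406]
arm pin [ 0.30563338 16.32046601]
```

```bash
cat >> h.py <<'E'
_z=np.load("st.npz") if __import__("os").path.exists("st.npz") else None
def w(p): return np.r_[_z["R"]@np.array(p[:2],float)+_z["o"],p[2:]]
def sg(p): return np.r_[(np.array(p[:2])-_z["o"])@_z["R"],p[2:]]
def plan(wps,start=None):
    """wps: (xyz world, yaw deg, rows); prints rounded rows from the measured pose"""
    s=env.state(); pos=np.array(start[0] if start else s["ee_pos"],float); yaw=float(start[1] if start else s["ee_rot"][2]); out=[]
    for xyz,ty,n in wps:
        for i in range(n):
            f=1/(n-i); t=pos+(np.array(xyz)-pos)*f; dy=((ty-yaw+180)%360-180)*f
            M=R.from_euler("xyz",[180,0,yaw],degrees=True)
            o=np.round(M.inv().apply(t-pos)/1000,3); sp=round(float(-np.radians(dy)),2)
            pos=pos+M.apply(o*1000); yaw-=np.degrees(sp); out.append((o.tolist(),sp))
    for i,(o,sp) in enumerate(out): print(('' if i%5 else '--\n')+'{"offset":%s,"spin":%g}'%(str(o).replace(' ',''),sp))
    return pos,yaw
E
python3 - <<'E'
from h import *
k=w((-84.5,-10,180)); k2=w((-84.5,-10,67)); print(k)
plan([(k,64.6,11),(k2,64.6,4)])
E
```

```text
[495.43281528 245.74432501 180.        ]
--
{"offset":[-0.031,-0.013,0.004],"spin":0.14}
{"offset":[-0.033,-0.008,0.004],"spin":0.14}
{"offset":[-0.034,-0.004,0.004],"spin":0.14}
{"offset":[-0.034,0.001,0.004],"spin":0.14}
{"offset":[-0.034,0.006,0.005],"spin":0.15}
--
{"offset":[-0.032,0.01,0.004],"spin":0.14}
{"offset":[-0.031,0.015,0.005],"spin":0.15}
{"offset":[-0.028,0.019,0.004],"spin":0.14}
{"offset":[-0.025,0.023,0.005],"spin":0.15}
{"offset":[-0.021,0.027,0.004],"spin":0.14}
--
{"offset":[-0.017,0.029,0.005],"spin":0.15}
{"offset":[0.0,-0.0,0.028],"spin":-0}
{"offset":[0.0,-0.0,0.028],"spin":-0}
{"offset":[0.0,-0.0,0.028],"spin":-0}
{"offset":[0.0,-0.0,0.029],"spin":-0}
```

Call:
arm_command(motion=[{"offset": [-0.031,-0.013,0.004],"spin": 0.14},{"offset": [-0.033,-0.008,0.004],"spin": 0.14},{"offset": [-0.034,-0.004,0.004],"spin": 0.14},{"offset": [-0.034,0.001,0.004],"spin": 0.14},{"offset": [-0.034,0.006,0.005],"spin": 0.15}], jaw=0.091)

```text
time_s: 1.52
ee_pos: [359.0, 395.3, 207.0]
ee_rot: [180.0, -0.0, 114.1]
force: [1.2, 0.8, -0.4]
gripper_width: 91.0
gripper_force: 0.0
```

Call:
arm_command(motion=[{"offset": [-0.032,0.01,0.004],"spin": 0.14},{"offset": [-0.031,0.015,0.005],"spin": 0.15},{"offset": [-0.028,0.019,0.004],"spin": 0.14},{"offset": [-0.025,0.023,0.005],"spin": 0.15},{"offset": [-0.021,0.027,0.004],"spin": 0.14}])

```text
time_s: 2.15
ee_pos: [473.3, 269.4, 184.9]
ee_rot: [180.0, -0.0, 72.8]
force: [-0.4, 0.1, 0.8]
gripper_width: 91.1
gripper_force: 0.0
```

Call:
arm_command(motion=[{"offset": [-0.017,0.029,0.005],"spin": 0.15},{"offset": [0,0,0],"spin": 0}])

```text
time_s: 2.4
ee_pos: [496.4, 244.2, 179.5]
ee_rot: [-180.0, 0.0, 64.3]
force: [-0.5, 0.6, -0.0]
gripper_width: 91.2
gripper_force: 0.0
```

Call:
arm_command(motion=[{"offset": [0,0,0.028],"spin": 0},{"offset": [0,0,0.028],"spin": 0},{"offset": [0,0,0.028],"spin": 0},{"offset": [0,0,0.028],"spin": 0},{"offset": [0,0,0],"spin": 0}])

```text
time_s: 3.02
ee_pos: [493.4, 245.7, 66.4]
ee_rot: [-179.8, 0.2, 64.6]
force: [0.0, -0.8, 0.4]
gripper_width: 90.8
gripper_force: 0.0
```

Call:
arm_command(motion=[{"offset": [0,0,0],"spin": 0},{"offset": [0,0,0],"spin": 0},{"offset": [0,0,0],"spin": 0},{"offset": [0,0,0],"spin": 0}], jaw=0.03, newtons=15)

```text
time_s: 3.52
ee_pos: [496.3, 245.6, 68.6]
ee_rot: [179.9, -0.1, 64.5]
force: [5.4, -4.4, -0.2]
gripper_width: 53.5
gripper_force: 3.3
```

Run:
```python
from h import *
s=env.state();p=s["ee_pos"];g=sg(p);print(g,s["gripper_width"],s["gripper_force"],s["force"])
g=sg([495.9,245.7,67.5])
plan([(w((g[0],g[1]-45,67.5)),118,10)],start=([495.9,245.7,67.5],64.5))
```

```text
[-84.326187    -9.16511051  68.59375192] 53.468700603010085 3.2544587552547455 [ 5.42736673 -4.38366333 -0.21252045]
--
{"offset":[-0.002,-0.004,-0.0],"spin":-0.09}
{"offset":[-0.002,-0.004,-0.0],"spin":-0.09}
{"offset":[-0.001,-0.004,-0.0],"spin":-0.09}
{"offset":[-0.001,-0.004,-0.0],"spin":-0.09}
{"offset":[-0.001,-0.005,-0.0],"spin":-0.1}
--
{"offset":[-0.0,-0.005,-0.0],"spin":-0.09}
{"offset":[0.0,-0.004,-0.0],"spin":-0.1}
{"offset":[0.001,-0.005,-0.0],"spin":-0.09}
{"offset":[0.001,-0.004,-0.0],"spin":-0.1}
{"offset":[0.002,-0.004,-0.0],"spin":-0.09}
```

Call:
arm_command(motion=[{"offset": [-0.002,-0.004,0],"spin": -0.09},{"offset": [-0.002,-0.004,0],"spin": -0.09},{"offset": [-0.001,-0.004,0],"spin": -0.09},{"offset": [-0.001,-0.004,0],"spin": -0.09},{"offset": [-0.001,-0.005,0],"spin": -0.1}], newtons=20)

```text
time_s: 4.15
ee_pos: [477.6, 244.1, 68.7]
ee_rot: [179.5, -0.0, 91.1]
force: [11.6, -2.6, -7.2]
gripper_width: 47.3
gripper_force: 19.7
```

Call:
arm_command(motion=[{"offset": [0,-0.005,0],"spin": -0.09},{"offset": [0,-0.004,0],"spin": -0.1},{"offset": [0.001,-0.005,0],"spin": -0.09},{"offset": [0.001,-0.004,0],"spin": -0.1},{"offset": [0,0,0],"spin": 0}])

```text
time_s: 4.78
ee_pos: [458.5, 244.0, 69.1]
ee_rot: [179.6, 0.1, 112.7]
force: [8.0, -0.9, 0.5]
gripper_width: 49.5
gripper_force: 21.6
```

Run:
```python
from h import *
s=env.state();print(sg(s["ee_pos"]),s["torque"])
p,d=env.grab_frame("top");cv2.imwrite("pics/t1.png",cv2.resize(p[160:300,190:330],None,fx=4,fy=4,interpolation=cv2.INTER_CUBIC));np.save("t1.npy",d)
for n in("pocket","knob_grip"):
    for q in env.pinpoint("top",n)[:2]: print(n,q["score"],q["location"],sg(pt("top",q["location"],z=30 if n=="pocket" else 60.5)))
```

```text
[-84.44480161 -46.98560356  69.08980326] [-0.60823253 -0.60864567  0.02414676]
```

View pics/t1.png

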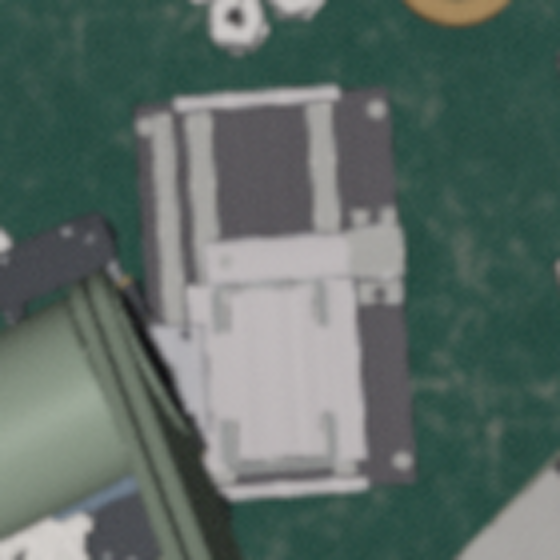

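The carriage has moved about 38 mm. Its near edge (row 475 of the crop) is still just short of the stop bar (row 490), so I'll keep going to the stop.

Call:
arm_command(motion=[{"offset": [0.001,-0.003,0],"spin": -0.07},{"offset": [0.001,-0.003,0],"spin": -0.06},{"offset": [0.001,-0.002,0],"spin": -0.04},{"offset": [0,0,0],"spin": 0}])

```text
time_s: 5.42
ee_pos: [450.7, 243.9, 69.4]
ee_rot: [179.5, 0.1, 122.4]
force: [8.5, 1.7, -0.3]
gripper_width: 50.4
gripper_force: 20.8
```

Call:
arm_command(motion=[{"offset": [0.001,-0.002,0],"spin": -0.04},{"offset": [0.001,-0.002,0],"spin": -0.04},{"offset": [0,0,0],"spin": 0}])

```text
time_s: 5.8
ee_pos: [446.8, 243.5, 69.0]
ee_rot: [179.4, 0.2, 126.9]
force: [10.4, 0.8, -5.1]
gripper_width: 51.0
gripper_force: 20.0
```

Call:
arm_command(motion=[{"offset": [0.001,-0.002,0],"spin": -0.04},{"offset": [0.001,-0.002,0],"spin": -0.04},{"offset": [0,0,0],"spin": 0}])

```text
time_s: 6.18
ee_pos: [445.7, 244.2, 69.6]
ee_rot: [179.0, 0.3, 131.5]
force: [16.9, 3.5, -8.4]
gripper_width: 51.3
gripper_force: 20.0
```

Call:
arm_command(motion=[{"offset": [0.001,-0.002,0],"spin": -0.03},{"offset": [0.001,-0.002,0],"spin": 0},{"offset": [0,0,0],"spin": 0}])

```text
time_s: 6.55
ee_pos: [445.2, 244.1, 69.9]
ee_rot: [178.5, 0.6, 133.2]
force: [24.7, 3.6, -15.2]
gripper_width: 51.4
gripper_force: 20.0
```

Call:
arm_command(motion=[{"offset": [-0.001,0.003,0],"spin": 0},{"offset": [0,0,0],"spin": 0},{"offset": [0,0,0],"spin": 0},{"offset": [0,0,-0.04],"spin": 0},{"offset": [0,0,-0.05],"spin": 0}], jaw=0.091)

```text
time_s: 7.18
ee_pos: [434.2, 240.6, 157.6]
ee_rot: [-179.7, -0.1, 133.3]
force: [-0.3, 0.6, -0.1]
gripper_width: 91.4
gripper_force: 0.0
```

Run:
```python
from h import *
p,d=env.grab_frame("top");P=cloud("top",d);np.save("t2.npy",d);cv2.imwrite("pics/t2.png",p)
p2,d2=env.grab_frame("side");S=cloud("side",d2);np.save("s2.npy",d2);cv2.imwrite("pics/s2.png",p2)
for A,n,zr in((P,"top",(18,36)),(S,"side",(18,34))):
    for nm,c,z0,z1 in(("housing",(641,-63),*zr),("block",(500,-28),36,60)):
        m=np.isfinite(A).all(-1)&(np.hypot(A[...,0]-c[0],A[...,1]-c[1])<62)&(A[...,2]>z0)&(A[...,2]<z1)
        k,lab,stt,cen=cv2.connectedComponentsWithStats(m.astype(np.uint8));i=1+np.argmax(stt[1:,4])
        q=A[lab==i];r=cv2.minAreaRect(q[:,:2].astype(np.float32));print(n,nm,len(q),np.round(r[0],1),np.round(r[1],1),round(r[2],1),np.median(q[:,2]).round(1),q[:,:2].mean(0).round(1))
for q in env.pinpoint("top","pocket")[:2]: print(q["score"],sg(pt("top",q["location"],z=30)))
for q in env.pinpoint("side","pocket")[:2]: print("side",q["score"],sg(pt("side",q["location"],z=30)))
for q in env.pinpoint("top","knob_grip")[:2]: print("knob",q["score"],sg(pt("top",q["location"],z=60.5)))
s=env.state();print(sg(s["ee_pos"]),s["ee_rot"],s["force"])
cv2.imwrite("pics/c2.png",np.hstack([cv2.resize(p[200:300,220:320],(560,560),interpolation=3)]))
```

```text
top housing 727 [639.2 -60.3] [44.1 93.6] 15.6 26.5 [638.7 -59.5]
top block 345 [499.9 -29. ] [59.7 30.3] 17.7 45.4 [499.6 -28.8]
side housing 464 [641.3 -58.2] [44.3 97.2] 15.1 25.2 [640.4 -53.2]
side block 87 [514.4 -31.9] [41.2 34.2] 68.7 44.9 [512.6 -27. ]
0.75 [  0.13248638 -49.48065438  30.        ]
side 0.39 [292.5237959  100.45868281  30.        ]
knob 0.51 [-79.25551563 -67.5751581   60.5       ]
knob 0.29 [219.19026467 114.30730131  60.5       ]
[-82.40091915 -70.65037563 157.22060236] [-1.79877972e+02 -4.25174019e-02  1.33267388e+02] [0.10062941 0.45898096 0.62853994]
```

View pics/c2.png

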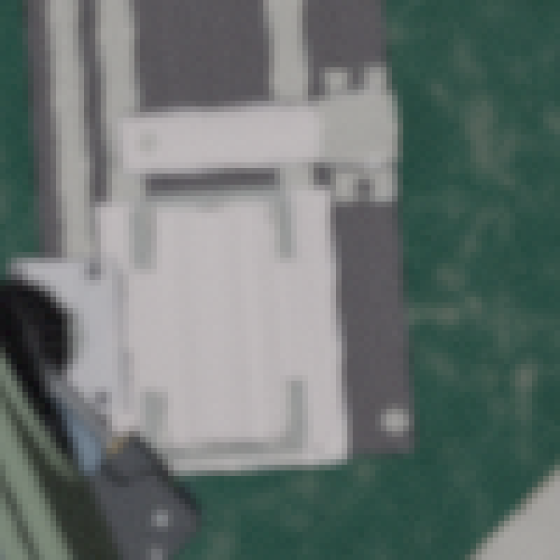

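The carriage sits against the near stop bar, with the pocket walls at columns 150–295 and rows 190–450 of the crop. Before grasping the housing I'll check how much room the fingers have.

Run:
```python
from h import *
P=cloud("top",np.load("t2.npy"));q=P.reshape(-1,3);q=q[np.isfinite(q).all(1)&(P.reshape(-1,3)[:,2]>9)]
for nm,c,a,h in(("housing",(639.5,-60),15.6,(30,54)),("block",(500,-29),107.7,(22,36))):
    t=np.radians(a);r=q[:,:2]-c;u=r@[np.cos(t),np.sin(t)];v=r@[-np.sin(t),np.cos(t)]
    m=(abs(u)<115)&(abs(v)<60)&~((abs(u)<h[0])&(abs(v)<h[1]))
    print(nm);
    for U in range(-115,115,10):
        mm=m&(u>=U)&(u<U+10)
        if mm.any(): print(U,mm.sum(),v[mm].min().round(),v[mm].max().round(),q[mm,2].max().round())
for uv in((222,320),(222,190),(222,450),(154,320),(291,320)):
    print(sg(pt("top",(np.array(uv)/5.6+[219.6,199.6]),z=42)))
k=(639.5,-60)
e=plan([((640,-60,140),105.6,10)])
```

```text
housing
-115 78 -52.0 60.0 54.0
-105 31 -47.0 60.0 51.0
-95 1 -11.0 -11.0 10.0
-55 1 -38.0 -38.0 10.0
15 4 -59.0 -57.0 29.0
25 11 -60.0 -21.0 29.0
35 59 -60.0 -6.0 48.0
45 75 -56.0 -4.0 57.0
55 68 -59.0 -5.0 49.0
65 68 -60.0 59.0 47.0
75 76 -60.0 59.0 53.0
85 63 -59.0 60.0 200.0
95 115 -60.0 59.0 202.0
105 148 -60.0 60.0 202.0
block
-115 81 -20.0 58.0 51.0
-105 70 -22.0 59.0 50.0
-95 59 -18.0 55.0 50.0
-85 10 -36.0 58.0 13.0
-75 6 51.0 59.0 11.0
-65 3 54.0 59.0 10.0
65 1 -44.0 -44.0 9.0
95 8 -59.0 -47.0 128.0
105 70 -60.0 -10.0 131.0
[  2.11738543 -55.73963623  42.        ]
[ 5.05918277 -2.18417314 42.        ]
[  -0.80909542 -109.0162625    42.        ]
[-25.96092206 -54.15179427  42.        ]
[ 30.59139751 -57.34985547  42.        ]
--
{"offset":[-0.036,-0.006,0.002],"spin":0.05}
{"offset":[-0.036,-0.004,0.002],"spin":0.05}
{"offset":[-0.036,-0.002,0.002],"spin":0.05}
{"offset":[-0.036,-0.0,0.002],"spin":0.05}
{"offset":[-0.037,0.002,0.002],"spin":0.05}
--
{"offset":[-0.036,0.003,0.001],"spin":0.05}
{"offset":[-0.036,0.005,0.002],"spin":0.05}
{"offset":[-0.036,0.007,0.001],"spin":0.04}
{"offset":[-0.036,0.009,0.002],"spin":0.05}
{"offset":[-0.035,0.01,0.001],"spin":0.04}
```

Run:
```python
from h import *
t=np.radians(15.6)
for n in("t2","s2"):
    P=cloud("top" if n[0]=="t" else "side",np.load(n+".npy")).reshape(-1,3);q=P[np.isfinite(P).all(1)]
    r=q[:,:2]-(639.5,-60);u=r@[np.cos(t),np.sin(t)];v=r@[-np.sin(t),np.cos(t)]
    for a,b in((58,90),(90,150),(150,260)):
        for v0 in range(-40,80,20):
            m=(q[:,2]>a)&(q[:,2]<b)&(abs(u)<130)&(v>=v0)&(v<v0+20)
            if m.any(): print(n,a,v0,m.sum(),np.sort(u[m])[:6].round(),u[m].max().round())
    m=(q[:,2]>12)&(q[:,2]<56)&(u>23)&(u<65)&(abs(v)<55); print(n,"coup v",np.sort(v[m])[-8:].round(),"u",np.sort(u[m])[:8].round(), np.sort(u[m&(v>-30)])[:8].round())
```

```text
t2 90 -40 6 [120. 122. 123. 124. 127. 129.] 129.0
t2 150 -40 33 [119. 120. 121. 121. 122. 122.] 130.0
t2 coup v [-6. -6. -6. -6. -5. -5. -4. -4.] u [26. 36. 36. 36. 36. 36. 36. 36.] [36. 36. 36. 36. 36. 36. 36. 36.]
s2 90 -40 16 [117. 119. 121. 122. 123. 124.] 129.0
s2 150 -40 86 [113. 117. 118. 118. 118. 119.] 130.0
s2 coup v [33. 34. 35. 46. 46. 48. 48. 48.] u [23. 23. 23. 23. 23. 23. 23. 23.] [23. 23. 23. 23. 23. 23. 23. 24.]
```

Run:
```python
from h import *
p=cv2.imread("pics/s2.png");cv2.imwrite("pics/c3.png",cv2.resize(p[100:260,150:350],(800,640))[:600])
```

```text
(no output)
```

View pics/c3.png

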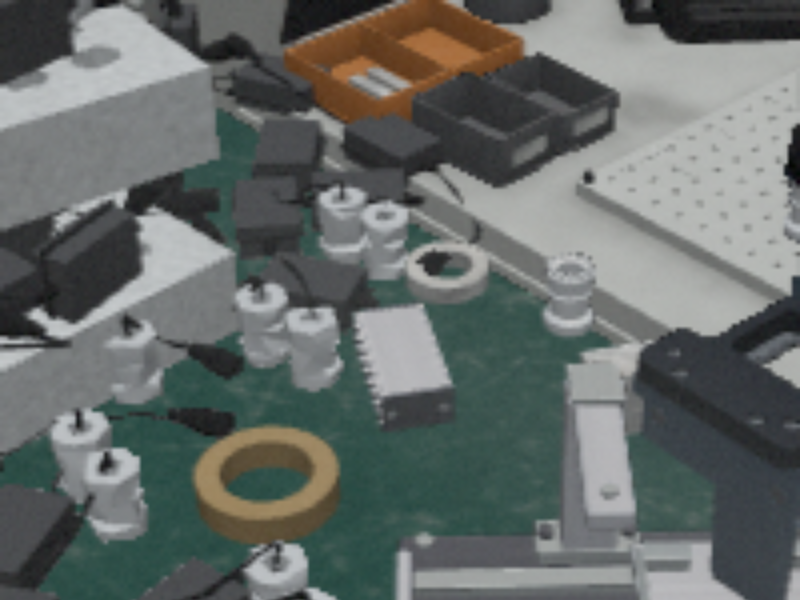

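The side crop shows two couplings at (262,320) and (313,345) next to the housing's far long side. I'll grip the housing 17 mm off centre towards its free end with a reduced opening.

Run:
```python
from h import *
plan([((634.9,-43.6,140),105.6,9),((634.9,-43.6,29.5),105.6,5)])
```

```text
--
{"offset":[-0.038,-0.005,0.002],"spin":0.05}
{"offset":[-0.039,-0.004,0.002],"spin":0.05}
{"offset":[-0.039,-0.002,0.002],"spin":0.05}
{"offset":[-0.039,0.0,0.002],"spin":0.06}
{"offset":[-0.038,0.003,0.002],"spin":0.05}
--
{"offset":[-0.038,0.005,0.002],"spin":0.06}
{"offset":[-0.038,0.007,0.002],"spin":0.05}
{"offset":[-0.038,0.008,0.002],"spin":0.06}
{"offset":[-0.037,0.011,0.001],"spin":0.05}
{"offset":[0.0,0.0,0.022],"spin":0}
--
{"offset":[0.0,0.0,0.022],"spin":0}
{"offset":[0.0,0.0,0.022],"spin":0}
{"offset":[0.0,0.0,0.022],"spin":0}
{"offset":[0.0,0.0,0.023],"spin":0}
```

Call:
arm_command(motion=[{"offset": [-0.038,-0.005,0.002],"spin": 0.05},{"offset": [-0.039,-0.004,0.002],"spin": 0.05},{"offset": [-0.039,-0.002,0.002],"spin": 0.05},{"offset": [-0.039,0,0.002],"spin": 0.06},{"offset": [-0.038,0.003,0.002],"spin": 0.05}], jaw=0.058)

```text
time_s: 8.05
ee_pos: [546.5, 81.5, 145.7]
ee_rot: [-179.7, -0.1, 118.3]
force: [0.1, -0.2, -0.5]
gripper_width: 58.0
gripper_force: 0.0
```

Call:
arm_command(motion=[{"offset": [-0.038,0.005,0.002],"spin": 0.06},{"offset": [-0.038,0.007,0.002],"spin": 0.05},{"offset": [-0.038,0.008,0.002],"spin": 0.06},{"offset": [-0.037,0.011,0.001],"spin": 0.05},{"offset": [0,0,0],"spin": 0}])

```text
time_s: 8.68
ee_pos: [635.9, -45.4, 138.2]
ee_rot: [-179.8, -0.1, 105.6]
force: [-0.0, 0.4, 0.1]
gripper_width: 57.7
gripper_force: 0.0
```

Call:
arm_command(motion=[{"offset": [0,0,0.022],"spin": 0},{"offset": [0,0,0.022],"spin": 0},{"offset": [0,0,0.022],"spin": 0},{"offset": [0,0,0],"spin": 0}])

```text
time_s: 9.18
ee_pos: [633.2, -42.4, 72.0]
ee_rot: [-179.6, -0.2, 105.8]
force: [0.9, 0.6, -0.2]
gripper_width: 57.9
gripper_force: 0.0
```

Call:
arm_command(motion=[{"offset": [0,0,0.022],"spin": 0},{"offset": [0,0,0.02],"spin": 0},{"offset": [0,0,0],"spin": 0},{"offset": [0,0,0],"spin": 0}])

```text
time_s: 9.68
ee_pos: [636.7, -43.2, 34.0]
ee_rot: [179.9, 0.0, 105.8]
force: [-0.2, -0.1, -0.0]
gripper_width: 58.0
gripper_force: 0.0
```

Call:
arm_command(motion=[{"offset": [0,0,0],"spin": 0},{"offset": [0,0,0],"spin": 0},{"offset": [0,0,0],"spin": 0},{"offset": [0,0,0],"spin": 0}], jaw=0.03, newtons=40)

```text
time_s: 10.18
ee_pos: [636.8, -43.5, 33.9]
ee_rot: [179.9, 0.0, 105.7]
force: [-0.5, 1.6, 5.9]
gripper_width: 43.5
gripper_force: 40.0
```

Call:
arm_command(motion=[{"offset": [0,0,0],"spin": 0},{"offset": [0,0,0],"spin": 0},{"offset": [0,0,0.005],"spin": 0},{"offset": [0,0,0],"spin": 0}], jaw=0.056)

```text
time_s: 10.68
ee_pos: [635.6, -43.5, 27.1]
ee_rot: [-179.9, -0.0, 105.8]
force: [-0.5, 0.5, -0.2]
gripper_width: 56.1
gripper_force: 0.0
```

Call:
arm_command(motion=[{"offset": [0,0,0],"spin": 0},{"offset": [0,0,0],"spin": 0},{"offset": [0,0,0],"spin": 0},{"offset": [0,0,0],"spin": 0}], jaw=0.03)

```text
time_s: 11.18
ee_pos: [636.1, -43.5, 27.9]
ee_rot: [-180.0, -0.0, 105.8]
force: [0.3, 0.7, -1.5]
gripper_width: 43.5
gripper_force: 40.0
```

Run:
```python
from h import *
a=([636.1,-43.5,28],105.8)
t=w((0,-74.8,175))
plan([((636.1,-43.5,100),105.8,3),((636.1,-43.5,175),105.8,2),(t,182.6,11),(w((0,-74.8,76)),182.6,4)],start=a); print(t)
```

```text
--
{"offset":[0.0,0.0,-0.024],"spin":-0}
{"offset":[0.0,0.0,-0.024],"spin":-0}
{"offset":[0.0,0.0,-0.024],"spin":-0}
{"offset":[0.0,0.0,-0.038],"spin":-0}
{"offset":[0.0,0.0,-0.037],"spin":-0}
--
{"offset":[0.023,-0.013,-0.0],"spin":-0.12}
{"offset":[0.024,-0.01,-0.0],"spin":-0.12}
{"offset":[0.025,-0.007,-0.0],"spin":-0.12}
{"offset":[0.026,-0.004,-0.0],"spin":-0.12}
{"offset":[0.026,-0.001,-0.0],"spin":-0.12}
--
{"offset":[0.026,0.002,0.0],"spin":-0.12}
{"offset":[0.025,0.006,0.0],"spin":-0.12}
{"offset":[0.024,0.008,0.0],"spin":-0.13}
{"offset":[0.023,0.012,0.0],"spin":-0.12}
{"offset":[0.021,0.014,0.0],"spin":-0.13}
--
{"offset":[0.02,0.017,0.0],"spin":-0.12}
{"offset":[-0.0,0.0,0.025],"spin":-0}
{"offset":[-0.0,0.0,0.025],"spin":-0}
{"offset":[-0.0,0.0,0.024],"spin":-0}
{"offset":[-0.0,0.0,0.025],"spin":-0}
[434.56745882 158.3675639  175.        ]
```

Call:
arm_command(motion=[{"offset": [0,0,-0.024],"spin": 0},{"offset": [0,0,-0.024],"spin": 0},{"offset": [0,0,-0.024],"spin": 0},{"offset": [0,0,-0.038],"spin": 0},{"offset": [0,0,-0.037],"spin": 0}])

```text
time_s: 11.8
ee_pos: [635.8, -43.4, 175.8]
ee_rot: [-180.0, -0.0, 105.8]
force: [-0.3, -0.4, -1.1]
gripper_width: 43.7
gripper_force: 40.0
```

Call:
arm_command(motion=[{"offset": [0.023,-0.013,0],"spin": -0.12},{"offset": [0.024,-0.01,0],"spin": -0.12},{"offset": [0.025,-0.007,0],"spin": -0.12},{"offset": [0.026,-0.004,0],"spin": -0.12},{"offset": [0.026,-0.001,0],"spin": -0.12}])

```text
time_s: 12.42
ee_pos: [542.4, 49.1, 174.8]
ee_rot: [-180.0, -0.0, 140.4]
force: [0.1, -0.3, -1.3]
gripper_width: 43.6
gripper_force: 40.0
```

Call:
arm_command(motion=[{"offset": [0.026,0.002,0],"spin": -0.12},{"offset": [0.025,0.006,0],"spin": -0.12},{"offset": [0.024,0.008,0],"spin": -0.13},{"offset": [0.023,0.012,0],"spin": -0.12},{"offset": [0.021,0.014,0],"spin": -0.13}])

```text
time_s: 13.05
ee_pos: [452.4, 140.3, 174.9]
ee_rot: [180.0, -0.0, 175.9]
force: [0.0, 0.6, -1.1]
gripper_width: 43.7
gripper_force: 40.0
```

Call:
arm_command(motion=[{"offset": [0.02,0.017,0],"spin": -0.12},{"offset": [0,0,0],"spin": 0},{"offset": [0,0,0],"spin": 0}])

```text
time_s: 13.42
ee_pos: [435.2, 158.1, 175.1]
ee_rot: [-180.0, 0.0, -177.5]
force: [0.4, -0.1, -1.7]
gripper_width: 43.5
gripper_force: 40.0
```

Run:
```python
from h import *
s=env.state();print(sg(s["ee_pos"]),s["ee_rot"],s["gripper_width"])
p,d=env.grab_frame("side");cv2.imwrite("pics/s3.png",cv2.resize(p[150:310,200:400],(800,640))[:600]);np.save("s3.npy",d)
S=cloud("side",d).reshape(-1,3);S=S[np.isfinite(S).all(1)];q=np.c_[np.array([sg(x)[:2] for x in S]),S[:,2]]
m=(abs(q[:,0])<40)&(q[:,1]>-125)&(q[:,1]<0)&(q[:,2]>135)&(q[:,2]<170);q=q[m]
print(np.percentile(q,[2,50,98],axis=0).round(1)); f=q[(q[:,2]<165)&(q[:,0]<-15)];print(np.polyfit(f[:,1],f[:,0],1))
```

```text
[  0.33859587 -74.21449229 175.08347045] [-1.79989601e+02  4.95915468e-02 -1.77525614e+02] 43.50701067788307
[[ -32.5 -101.6  148.3]
 [ -21.6  -48.3  159.7]
 [   8.8  -11.4  169.6]]
[  0.02269624 -20.60683731]
```

View pics/s3.png

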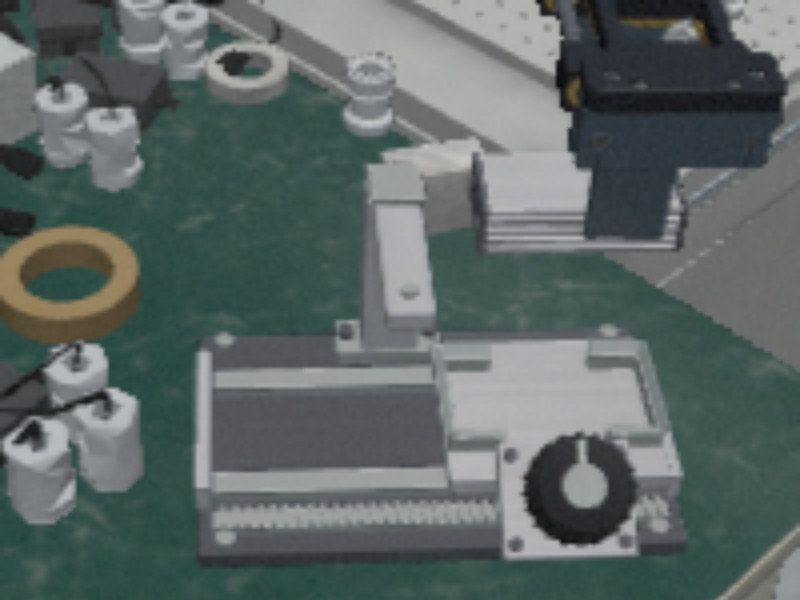

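The side crop shows the housing held level at (580,205), parallel to the stage. The pocket is empty at (545,390), and the carriage is against the loading stop.

Call:
arm_command(motion=[{"offset": [0,0,0.03],"spin": 0},{"offset": [0,0,0.03],"spin": 0},{"offset": [0,0,0.03],"spin": 0},{"offset": [0,0,0.008],"spin": 0},{"offset": [0,0,0],"spin": 0}])

```text
time_s: 14.1
ee_pos: [435.2, 158.0, 77.0]
ee_rot: [-180.0, -0.0, -177.5]
force: [-0.1, 0.4, -1.0]
gripper_width: 43.8
gripper_force: 40.0
```

Call:
arm_command(motion=[{"offset": [0,0,0.005],"spin": 0},{"offset": [0,0,0.005],"spin": 0},{"offset": [0,0,0],"spin": 0}])

```text
time_s: 14.48
ee_pos: [434.6, 158.3, 66.9]
ee_rot: [180.0, -0.0, -177.5]
force: [-0.5, -0.8, -1.5]
gripper_width: 43.5
gripper_force: 40.0
```

Call:
arm_command(motion=[{"offset": [0,0,0.004],"spin": 0},{"offset": [0,0,0.003],"spin": 0},{"offset": [0,0,0],"spin": 0}])

```text
time_s: 14.85
ee_pos: [434.5, 158.3, 59.7]
ee_rot: [-180.0, -0.0, -177.5]
force: [0.0, 0.3, -1.4]
gripper_width: 43.7
gripper_force: 40.0
```

Call:
arm_command(motion=[{"offset": [0,0,0.002],"spin": 0},{"offset": [0,0,0],"spin": 0}])

```text
time_s: 15.1
ee_pos: [434.7, 158.4, 57.9]
ee_rot: [180.0, 0.0, -177.5]
force: [-0.2, -1.1, -1.4]
gripper_width: 43.8
gripper_force: 40.0
```

Call:
arm_command(motion=[{"offset": [0,0,0],"spin": 0},{"offset": [0,0,0],"spin": 0},{"offset": [0,0,-0.02],"spin": 0},{"offset": [0,0,-0.04],"spin": 0},{"offset": [0,0,-0.05],"spin": 0}], jaw=0.06)

```text
time_s: 15.72
ee_pos: [434.1, 158.2, 168.7]
ee_rot: [-180.0, -0.1, -177.5]
force: [0.4, -0.8, 0.3]
gripper_width: 60.1
gripper_force: 0.0
```

Run:
```python
from h import *
# block grip: tool y along 107.7deg; centre (500,-29,22.5)
s=env.state();print(s["ee_pos"],s["gripper_width"],s["ee_rot"])
plan([((500,-29,165),197.7,9),((500,-29,60),197.7,4)])
```

```text
[434.10907048 158.20379922 168.65756142] 60.1499710030479 [-1.79990167e+02 -9.71739327e-02 -1.77475360e+02]
--
{"offset":[-0.006,-0.021,0.0],"spin":-0.03}
{"offset":[-0.006,-0.021,0.0],"spin":-0.03}
{"offset":[-0.005,-0.022,0.001],"spin":-0.03}
{"offset":[-0.005,-0.022,0.0],"spin":-0.03}
{"offset":[-0.004,-0.022,0.001],"spin":-0.03}
--
{"offset":[-0.003,-0.022,0.0],"spin":-0.03}
{"offset":[-0.002,-0.022,0.001],"spin":-0.03}
{"offset":[-0.002,-0.021,0.0],"spin":-0.03}
{"offset":[-0.001,-0.022,0.001],"spin":-0.02}
{"offset":[-0.0,0.0,0.026],"spin":-0}
--
{"offset":[-0.0,0.0,0.026],"spin":-0}
{"offset":[-0.0,0.0,0.026],"spin":-0}
{"offset":[-0.0,0.0,0.027],"spin":-0}
```

Call:
arm_command(motion=[{"offset": [-0.006,-0.021,0],"spin": -0.03},{"offset": [-0.006,-0.021,0],"spin": -0.03},{"offset": [-0.005,-0.022,0.001],"spin": -0.03},{"offset": [-0.005,-0.022,0],"spin": -0.03},{"offset": [-0.004,-0.022,0.001],"spin": -0.03}])

```text
time_s: 16.35
ee_pos: [472.2, 53.0, 166.2]
ee_rot: [180.0, 0.0, -168.8]
force: [0.4, 0.7, 1.0]
gripper_width: 59.9
gripper_force: 0.0
```

Call:
arm_command(motion=[{"offset": [-0.003,-0.022,0],"spin": -0.03},{"offset": [-0.002,-0.022,0.001],"spin": -0.03},{"offset": [-0.002,-0.021,0],"spin": -0.03},{"offset": [-0.001,-0.022,0.001],"spin": -0.02},{"offset": [0,0,0.026],"spin": 0}])

```text
time_s: 16.98
ee_pos: [502.5, -30.4, 139.4]
ee_rot: [-179.9, 0.3, -162.7]
force: [-0.2, -0.1, -0.6]
gripper_width: 60.1
gripper_force: 0.0
```

Call:
arm_command(motion=[{"offset": [0,0,0.026],"spin": 0},{"offset": [0,0,0.026],"spin": 0},{"offset": [0,0,0.026],"spin": 0},{"offset": [0,0,0],"spin": 0}])

```text
time_s: 17.48
ee_pos: [498.9, -28.9, 58.6]
ee_rot: [179.9, -0.2, -162.6]
force: [0.9, 0.9, -0.1]
gripper_width: 59.8
gripper_force: 0.0
```

Call:
arm_command(motion=[{"offset": [0,0,0.02],"spin": 0},{"offset": [0,0,0.012],"spin": 0},{"offset": [0,0,0],"spin": 0},{"offset": [0,0,0],"spin": 0}])

```text
time_s: 17.98
ee_pos: [500.8, -29.2, 28.7]
ee_rot: [-180.0, 0.1, -162.6]
force: [-0.1, 0.1, 0.9]
gripper_width: 59.9
gripper_force: 0.0
```

Call:
arm_command(motion=[{"offset": [0,0,0],"spin": 0},{"offset": [0,0,0],"spin": 0},{"offset": [0,0,0],"spin": 0},{"offset": [0,0,0],"spin": 0}], jaw=0.015, newtons=40)

```text
time_s: 18.48
ee_pos: [500.3, -29.1, 28.1]
ee_rot: [180.0, 0.0, -162.6]
force: [-1.5, 0.8, 0.7]
gripper_width: 29.8
gripper_force: 40.0
```

Run:
```python
from h import *
# refine the housing's place with the arm out of the way
p,d=env.grab_frame("top");P=cloud("top",d).reshape(-1,3);P=P[np.isfinite(P).all(1)];q=np.c_[np.array([sg(x)[:2] for x in P]),P[:,2]]
h=q[(abs(q[:,0])<45)&(q[:,1]>-125)&(q[:,1]<2)&(q[:,2]>50)&(q[:,2]<66)]
print("housing",len(h),cv2.minAreaRect(h[:,:2].astype(np.float32)),np.median(h,0))
g=q[(abs(q[:,0])<28)&(q[:,1]>0)&(q[:,1]<35)&(q[:,2]>115)&(q[:,2]<130)];print("arm",g.min(0),g.max(0))
for t in env.pinpoint("top","housing_center")[:2]: print(t["score"],sg(pt("top",t["location"],z=43)))
s=env.state();print(s["ee_pos"],s["ee_rot"][2],s["gripper_width"],s["gripper_force"])
cv2.imwrite("pics/c4.png",cv2.resize(p[200:300,200:300],(560,560),interpolation=3))
```

```text
housing 798 ((-10.85174560546875, -60.20423126220703), (91.99156188964844, 67.23307037353516), 89.94378662109375) [  0.17006568 -60.16133803  56.57199244]
arm [-27.93058915   4.33626524 117.10367921] [ 27.59005242  28.71179671 129.56787987]
0.68 [ -0.97395866 -60.49853197  43.        ]
[500.27206946 -29.03702633  28.10880529] -162.5766561268547 29.586898759950735 39.99939143657684
```

View pics/c4.png

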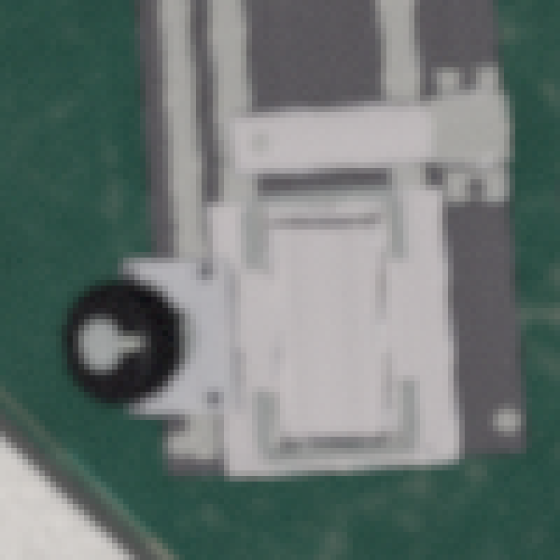

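The housing lies flat in the pocket, centred at about (320,330) in the crop. The knob is free at (118,342).

Run:
```python
from h import *
print(plan([((500.3,-29,150),-162.6,4),(w((0,-59,150)),-177.4,8),(w((0,-59,92)),-177.4,3)],start=([500.3,-29.1,28.1],-162.6)),w((0,-59,92)))
```

```text
--
{"offset":[-0.0,0.0,-0.03],"spin":-0}
{"offset":[-0.0,0.0,-0.031],"spin":-0}
{"offset":[-0.0,0.0,-0.03],"spin":-0}
{"offset":[-0.0,0.0,-0.031],"spin":-0}
{"offset":[-0.001,0.024,0.0],"spin":0.03}
--
{"offset":[-0.0,0.024,0.0],"spin":0.03}
{"offset":[0.0,0.024,0.0],"spin":0.03}
{"offset":[0.001,0.025,0.0],"spin":0.03}
{"offset":[0.002,0.024,0.0],"spin":0.03}
{"offset":[0.003,0.024,0.0],"spin":0.04}
--
{"offset":[0.003,0.024,0.0],"spin":0.03}
{"offset":[0.004,0.025,0.0],"spin":0.04}
{"offset":[0.0,-0.0,0.019],"spin":-0}
{"offset":[0.0,-0.0,0.02],"spin":-0}
{"offset":[0.0,-0.0,0.019],"spin":-0}
(array([450.75307647, 159.28948533,  92.1       ]), np.float64(-177.49690267340142)) [450.35090737 159.09057969  92.        ]
```

Call:
arm_command(motion=[{"offset": [0,0,-0.03],"spin": 0},{"offset": [0,0,-0.031],"spin": 0},{"offset": [0,0,-0.03],"spin": 0},{"offset": [0,0,-0.031],"spin": 0},{"offset": [-0.001,0.024,0],"spin": 0.03}])

```text
time_s: 19.2
ee_pos: [495.7, -6.6, 151.9]
ee_rot: [-179.9, 0.3, -164.4]
force: [0.9, -0.2, -2.9]
gripper_width: 29.9
gripper_force: 40.0
```

Call:
arm_command(motion=[{"offset": [0,0.024,0],"spin": 0.03},{"offset": [0,0.024,0],"spin": 0.03},{"offset": [0.001,0.025,0],"spin": 0.03},{"offset": [0.002,0.024,0],"spin": 0.03},{"offset": [0.003,0.024,0],"spin": 0.04}])

```text
time_s: 19.82
ee_pos: [461.5, 111.7, 149.2]
ee_rot: [-180.0, -0.1, -173.5]
force: [-0.7, 0.2, -3.1]
gripper_width: 29.9
gripper_force: 40.0
```

Call:
arm_command(motion=[{"offset": [0.003,0.024,0],"spin": 0.03},{"offset": [0.004,0.025,0],"spin": 0.04},{"offset": [0,0,0],"spin": 0},{"offset": [0,0,0.029],"spin": 0},{"offset": [0,0,0.02],"spin": 0}])

```text
time_s: 20.45
ee_pos: [450.0, 158.3, 99.7]
ee_rot: [-179.9, -0.1, -177.4]
force: [-1.0, -0.5, -2.5]
gripper_width: 30.0
gripper_force: 40.0
```

Call:
arm_command(motion=[{"offset": [0,0,0.009],"spin": 0},{"offset": [0,0,0],"spin": 0},{"offset": [0,0,0],"spin": 0}])

```text
time_s: 20.82
ee_pos: [451.2, 159.2, 92.6]
ee_rot: [180.0, 0.1, -177.5]
force: [-0.3, -0.1, -3.2]
gripper_width: 29.7
gripper_force: 40.0
```

Run:
```python
from h import *
s=env.state();print(sg(s["ee_pos"]),s["ee_rot"],s["force"])
```

```text
[-8.14631926e-02 -5.81033936e+01  9.26265297e+01] [ 1.79978213e+02  8.58072927e-02 -1.77474899e+02] [-0.30615535 -0.1309796  -3.18537537]
```

Call:
arm_command(motion=[{"offset": [0.001,0,0.004],"spin": 0},{"offset": [0,0,0.003],"spin": 0},{"offset": [0,0,0],"spin": 0}])

```text
time_s: 21.2
ee_pos: [449.4, 159.2, 84.8]
ee_rot: [-180.0, -0.0, -177.5]
force: [-0.0, 0.2, -3.9]
gripper_width: 29.8
gripper_force: 40.0
```

Call:
arm_command(motion=[{"offset": [0,0,0.001],"spin": 0},{"offset": [0,0,0],"spin": 0}])

```text
time_s: 21.45
ee_pos: [449.7, 159.3, 84.1]
ee_rot: [180.0, 0.0, -177.5]
force: [-0.5, -0.7, -1.5]
gripper_width: 30.1
gripper_force: 40.0
```

Call:
arm_command(motion=[{"offset": [0,0,0],"spin": 0},{"offset": [0,0,0],"spin": 0},{"offset": [0,0,0],"spin": 0},{"offset": [0,0,-0.025],"spin": 0},{"offset": [0,0,-0.04],"spin": 0}], jaw=0.06)

```text
time_s: 22.08
ee_pos: [448.7, 158.9, 148.7]
ee_rot: [-180.0, -0.2, -177.5]
force: [0.8, -0.0, 0.1]
gripper_width: 60.3
gripper_force: 0.0
```

Run:
```python
from h import *
s=env.state();print(s["ee_pos"])
# next: knob at stage (-84.5,-59.5), start yaw 92.6+26
a=plan([(s["ee_pos"]+[0,0,10],-177.5,1),(w((-84.5,-59.5,160)),118.6,8)])
plan([(w((-84.5,-59.5,68.5)),118.6,4)],start=a)
```

```text
[448.7070332  158.89068156 148.72867298]
--
{"offset":[0.0,0.0,-0.01],"spin":0}
{"offset":[-0.0,0.011,-0.0],"spin":0.14}
{"offset":[0.001,0.01,-0.0],"spin":0.14}
{"offset":[0.003,0.01,-0.0],"spin":0.14}
{"offset":[0.004,0.01,-0.0],"spin":0.14}
--
{"offset":[0.006,0.009,-0.0],"spin":0.14}
{"offset":[0.007,0.008,-0.0],"spin":0.14}
{"offset":[0.008,0.007,-0.001],"spin":0.14}
{"offset":[0.008,0.007,-0.0],"spin":0.14}
--
{"offset":[-0.0,-0.0,0.023],"spin":-0}
{"offset":[-0.0,-0.0,0.023],"spin":-0}
{"offset":[-0.0,-0.0,0.023],"spin":-0}
{"offset":[-0.0,-0.0,0.022],"spin":-0}
```

Call:
arm_command(motion=[{"offset": [0,0,-0.01],"spin": 0},{"offset": [0,0.011,0],"spin": 0.14},{"offset": [0.001,0.01,0],"spin": 0.14},{"offset": [0.003,0.01,0],"spin": 0.14},{"offset": [0.004,0.01,0],"spin": 0.14}], jaw=0.08)

```text
time_s: 22.7
ee_pos: [447.8, 201.5, 158.0]
ee_rot: [-179.9, -0.1, 150.2]
force: [-0.1, 0.7, -0.8]
gripper_width: 79.9
gripper_force: 0.0
```

Call:
arm_command(motion=[{"offset": [0.006,0.009,0],"spin": 0.14},{"offset": [0.007,0.008,0],"spin": 0.14},{"offset": [0.008,0.007,0],"spin": 0.14},{"offset": [0.008,0.007,0],"spin": 0.14},{"offset": [0,0,0],"spin": 0}])

```text
time_s: 23.32
ee_pos: [446.9, 244.2, 158.1]
ee_rot: [-179.9, -0.0, 118.5]
force: [-1.2, -0.1, -0.2]
gripper_width: 80.0
gripper_force: 0.0
```

Run:
```python
from h import *
s=env.state();print(s["ee_pos"],sg(s["ee_pos"]),s["ee_rot"])
p,d=env.grab_frame("top");P=cloud("top",d).reshape(-1,3);P=P[np.isfinite(P).all(1)];q=np.c_[np.array([sg(x)[:2] for x in P]),P[:,2]]
h=q[(abs(q[:,0])<26)&(q[:,1]>-125)&(q[:,1]<0)&(q[:,2]>95)&(q[:,2]<112)]
print("block",len(h),cv2.minAreaRect(h[:,:2].astype(np.float32)),np.median(h,0))
h=q[(abs(q[:,0])<26)&(q[:,1]>-125)&(q[:,1]<0)&(q[:,2]>50)&(q[:,2]<66)];print("housing",np.percentile(h,[1,99],axis=0))
```

```text
[446.88148634 244.23256609 158.11768064] [-85.21155748 -58.56964735 158.11768064] [-1.79922495e+02 -1.49945220e-03  1.18511785e+02]
block 371 ((0.5989694595336914, -59.77464294433594), (59.91101837158203, 29.733169555664062), 89.63220977783203) [  0.96474253 -60.14545746 101.89901322]
housing [[ -20.89887788 -105.48676025   50.85477999]
 [  22.67076546  -14.71768666   62.08048451]]
```

Call:
arm_command(motion=[{"offset": [0,0,0.023],"spin": 0},{"offset": [0,0,0.023],"spin": 0},{"offset": [0,0,0.023],"spin": 0},{"offset": [0,0,0.02],"spin": 0},{"offset": [0,0,0],"spin": 0}])

```text
time_s: 24.0
ee_pos: [446.0, 242.9, 68.5]
ee_rot: [-179.8, 0.0, 118.4]
force: [-0.5, 0.2, 0.3]
gripper_width: 80.1
gripper_force: 0.0
```

Call:
arm_command(motion=[{"offset": [0,0,0],"spin": 0},{"offset": [0,0,0],"spin": 0},{"offset": [0,0,0],"spin": 0},{"offset": [0,0,0],"spin": 0},{"offset": [0,0,0],"spin": 0}], jaw=0.03, newtons=20)

```text
time_s: 24.62
ee_pos: [447.5, 244.2, 70.4]
ee_rot: [179.9, -0.0, 118.4]
force: [-0.1, -0.0, 4.6]
gripper_width: 49.7
gripper_force: 19.4
```

Run:
```python
from h import *
s=env.state();g=sg(s["ee_pos"]);print(s["ee_pos"],g,s["ee_rot"],s["gripper_width"],s["force"])
plan([(w((g[0],g[1]+42,g[2])),118.5-50,15)],start=(s["ee_pos"],118.5))
```

```text
[447.49009527 244.1967621   70.44903428] [-85.14794074 -57.96331438  70.44903428] [ 1.79947655e+02 -6.59656246e-03  1.18350397e+02] 49.73335179323244 [-0.12018637 -0.03072734  4.60241618]
--
{"offset":[-0.001,0.003,0.0],"spin":0.06}
{"offset":[-0.001,0.003,0.0],"spin":0.06}
{"offset":[-0.001,0.003,0.0],"spin":0.06}
{"offset":[-0.001,0.003,0.0],"spin":0.06}
{"offset":[-0.001,0.003,0.0],"spin":0.06}
--
{"offset":[-0.0,0.003,0.0],"spin":0.06}
{"offset":[-0.0,0.003,0.0],"spin":0.06}
{"offset":[-0.0,0.003,0.0],"spin":0.06}
{"offset":[-0.0,0.002,0.0],"spin":0.06}
{"offset":[0.0,0.003,0.0],"spin":0.06}
--
{"offset":[0.0,0.002,0.0],"spin":0.05}
{"offset":[0.0,0.003,0.0],"spin":0.06}
{"offset":[0.001,0.002,0.0],"spin":0.05}
{"offset":[0.001,0.003,0.0],"spin":0.06}
{"offset":[0.0,0.002,0.0],"spin":0.05}
```

Call:
arm_command(motion=[{"offset": [-0.001,0.002,0],"spin": 0.05},{"offset": [-0.001,0.003,0],"spin": 0.06},{"offset": [-0.001,0.003,0],"spin": 0.06},{"offset": [-0.001,0.003,0],"spin": 0.06},{"offset": [-0.001,0.003,0],"spin": 0.06}])

```text
time_s: 25.25
ee_pos: [458.1, 242.8, 68.6]
ee_rot: [-179.5, 0.1, 101.7]
force: [-8.6, -0.3, 1.0]
gripper_width: 48.3
gripper_force: 19.5
```

Call:
arm_command(motion=[{"offset": [0,0.003,0],"spin": 0.06},{"offset": [0,0.003,0],"spin": 0.06},{"offset": [0,0.003,0],"spin": 0.06},{"offset": [0,0.003,0],"spin": 0.06},{"offset": [0,0.003,0],"spin": 0.06}])

```text
time_s: 25.88
ee_pos: [471.0, 243.1, 67.1]
ee_rot: [-179.3, 0.5, 84.6]
force: [-11.0, -2.7, -6.5]
gripper_width: 48.3
gripper_force: 20.6
```

Call:
arm_command(motion=[{"offset": [0,0.003,0],"spin": 0.06},{"offset": [0,0.003,0],"spin": 0.06},{"offset": [0.001,0.003,0],"spin": 0.06},{"offset": [0.001,0.002,0],"spin": 0.05},{"offset": [0,0,0],"spin": 0}])

```text
time_s: 26.5
ee_pos: [482.7, 244.2, 67.2]
ee_rot: [-179.4, 0.5, 71.4]
force: [-8.2, -0.1, -4.5]
gripper_width: 50.1
gripper_force: 20.0
```

```bash
cat >> h.py <<'E'
def look():
    s=env.state();print("tool",sg(s["ee_pos"]).round(1),s["ee_rot"].round(1),s["gripper_width"])
    for c in("top","side"):
        p,d=env.grab_frame(c);P=cloud(c,d).reshape(-1,3);P=P[np.isfinite(P).all(1)];q=np.c_[(P[:,:2]-_z["o"])@_z["R"],P[:,2]]
        if c=="top":
            b=q[(abs(q[:,0])<26)&(abs(q[:,1]+20)<90)&(q[:,2]>96)&(q[:,2]<108)];print("block",np.percentile(b,[1,50,99],axis=0).round(1))
            h=q[(abs(q[:,0])<24)&(abs(q[:,1]+20)<100)&(q[:,2]>51)&(q[:,2]<63)];print("housing",np.percentile(h,[1,50,99],axis=0).round(1))
        else:
            h=q[(q[:,0]<-20)&(q[:,0]>-24)&(abs(q[:,1]+20)<100)&(q[:,2]>48)&(q[:,2]<63)];print("side housing",np.percentile(h,[1,50,99],axis=0).round(1))
    for n,z in(("pocket",30),("housing_center",43),("block_center",78.5)):
        for t in env.pinpoint("side",n)[:1]: print(n,round(t["score"],2),sg(pt("side",t["location"],z=z)).round(1))
    return p
E
python3 - <<'E'
from h import *
look()
E
```

```text
tool [-83.5 -22.8  67.2] [-179.4    0.5   71.4] 50.075260935965375
block [[-14.6 -54.   96.7]
 [  0.2 -25.5 102. ]
 [ 14.7   3.8 106.7]]
housing [[-21.3 -71.2  52.1]
 [  8.5 -56.4  56.5]
 [ 22.1   5.2  62.1]]
side housing [[-23.8 -61.8  48.4]
 [-22.5 -19.9  51.8]
 [-20.3  20.9  56.4]]
pocket 0.74 [  3.  -18.6  30. ]
housing_center 0.6 [  3.1 -25.   43. ]
block_center 0.57 [  1.8 -25.7  78.5]
```

Call:
arm_command(motion=[{"offset": [0,0,0],"spin": 0},{"offset": [0,0,0],"spin": 0},{"offset": [0,0,0],"spin": 0}], jaw=0.08)

```text
time_s: 27.12
ee_pos: [489.1, 246.1, 70.4]
ee_rot: [179.9, -0.1, 71.4]
force: [-0.3, -1.1, 0.2]
gripper_width: 77.0
gripper_force: 0.0
```

Call:
arm_command(motion=[{"offset": [0,0,0],"spin": -0.16},{"offset": [0,0,0],"spin": -0.17},{"offset": [0,0,0],"spin": -0.17},{"offset": [0,0,0],"spin": -0.17},{"offset": [0,0,0],"spin": -0.16}])

```text
time_s: 27.75
ee_pos: [489.0, 246.0, 70.4]
ee_rot: [179.9, 0.0, 119.2]
force: [0.2, 0.2, -0.3]
gripper_width: 80.1
gripper_force: 0.0
```

Run:
```python
from h import *
s=env.state();print(sg(s["ee_pos"]),s["ee_rot"],s["force"])
for t in env.pinpoint("side","knob_grip")[:1]: print(t["score"],sg(pt("side",t["location"],z=60.5)))
```

```text
[-85.02925354 -16.43011954  70.39952744] [1.79906463e+02 8.54655501e-03 1.19234525e+02] [ 0.15797596  0.18757805 -0.31484197]
0.87 [-87.65996039 -27.97429223  60.5       ]
```

Call:
arm_command(motion=[{"offset": [0.003,-0.006,0.002],"spin": 0},{"offset": [0,0,0],"spin": 0}])

```text
time_s: 28.05
ee_pos: [480.9, 245.4, 67.8]
ee_rot: [-180.0, -0.0, 118.8]
force: [-0.8, 0.2, -0.5]
gripper_width: 79.9
gripper_force: 0.0
```

Call:
arm_command(motion=[{"offset": [0,0,0],"spin": 0},{"offset": [0,0,0],"spin": 0},{"offset": [0,0,0],"spin": 0},{"offset": [0,0,0],"spin": 0},{"offset": [0,0,0],"spin": 0}], jaw=0.03)

```text
time_s: 28.68
ee_pos: [482.0, 245.7, 68.0]
ee_rot: [179.9, -0.0, 118.9]
force: [1.3, 0.3, 0.1]
gripper_width: 50.5
gripper_force: 20.0
```

Call:
arm_command(motion=[{"offset": [-0.001,0.002,0],"spin": 0.05},{"offset": [-0.001,0.003,0],"spin": 0.06},{"offset": [-0.001,0.003,0],"spin": 0.06},{"offset": [-0.001,0.003,0],"spin": 0.06},{"offset": [-0.001,0.003,0],"spin": 0.06}])

```text
time_s: 29.3
ee_pos: [492.4, 244.6, 66.6]
ee_rot: [-179.4, 0.1, 102.2]
force: [-8.1, -2.6, -1.8]
gripper_width: 48.2
gripper_force: 19.3
```

Call:
arm_command(motion=[{"offset": [0,0.003,0],"spin": 0.06},{"offset": [0,0.003,0],"spin": 0.06},{"offset": [0,0.003,0],"spin": 0.06},{"offset": [0,0.003,0],"spin": 0.06},{"offset": [0,0.003,0],"spin": 0.06}])

```text
time_s: 29.92
ee_pos: [505.1, 244.9, 65.1]
ee_rot: [-179.2, 0.5, 85.1]
force: [-10.2, -2.8, -5.5]
gripper_width: 48.6
gripper_force: 20.3
```

Run:
```python
from h import *
look()
```

```text
tool [-83.2  -0.4  65.1] [-179.2    0.5   85.1] 48.63675293619647
block [[-14.9 -32.2  96.8]
 [ -0.2 -13.7 101.9]
 [ 14.3   4.2 107. ]]
housing [[-21.5 -48.8  52. ]
 [  2.9 -22.5  56.7]
 [ 21.6  42.1  61.7]]
side housing [[-23.6 -33.1  48.6]
 [-21.2 -25.6  55.4]
 [-20.6  13.6  57.2]]
pocket 0.77 [-0.9  2.8 30. ]
housing_center 0.73 [14.7 -3.1 43. ]
block_center 0.45 [ 3.1  2.1 78.5]
```

Call:
arm_command(motion=[{"offset": [0,0.003,-0.001],"spin": 0.06},{"offset": [0,0.003,-0.001],"spin": 0.06},{"offset": [0.001,0.003,0],"spin": 0.06},{"offset": [0.001,0.003,0],"spin": 0.06},{"offset": [0.001,0.003,0],"spin": 0.06}])

```text
time_s: 30.8
ee_pos: [520.2, 246.4, 66.8]
ee_rot: [-179.3, 0.5, 67.9]
force: [-10.1, 3.1, -8.6]
gripper_width: 50.8
gripper_force: 20.0
```

Run:
```python
from h import *
look()
```

```text
tool [-84.1  14.8  66.8] [-179.3    0.5   67.9] 50.76150622586176
block [[-15.1 -17.   97.9]
 [ -0.5   0.2 101.6]
 [ 14.2  41.7 106.5]]
housing [[-21.9 -33.8  52. ]
 [  3.4  -4.2  56.6]
 [ 21.5  57.4  62.4]]
side housing [[-23.8 -13.8  48.6]
 [-22.6  -1.2  55.1]
 [-20.2  57.9  57.1]]
pocket 0.91 [-5.3 20.4 30. ]
housing_center 0.67 [ 6.  14.3 43. ]
```

Call:
arm_command(motion=[{"offset": [0.001,0.002,0],"spin": 0.04},{"offset": [0,0.001,0],"spin": 0.02},{"offset": [0,0,0],"spin": 0},{"offset": [0,0,0],"spin": 0}])

```text
time_s: 31.55
ee_pos: [523.4, 246.6, 66.7]
ee_rot: [-179.3, 0.5, 64.5]
force: [-10.8, 4.8, -8.2]
gripper_width: 50.5
gripper_force: 20.0
```

Run:
```python
from h import *
look()
```

```text
tool [-84.1  18.   66.7] [-179.3    0.5   64.5] 50.53782554039685
block [[-15.2 -14.3  96.7]
 [  0.3   3.1 101.8]
 [ 14.3  45.  107.4]]
housing [[-21.8 -30.4  51.8]
 [  3.6  -1.7  56.5]
 [ 21.5  60.5  61.2]]
side housing [[-23.9  -8.2  48.2]
 [-22.2   3.6  53.7]
 [-20.2  61.8  56.9]]
pocket 0.9 [-1.2 17.5 30. ]
housing_center 0.64 [ 3. 19. 43.]
block_center 0.57 [-6.  19.9 78.5]
```

Call:
arm_command(motion=[{"offset": [-0.001,-0.002,0],"spin": 0},{"offset": [-0.001,-0.002,0],"spin": 0},{"offset": [0,0,0],"spin": 0}])

```text
time_s: 32.17
ee_pos: [523.1, 246.6, 67.3]
ee_rot: [-179.7, 0.2, 64.5]
force: [-1.7, 4.4, -21.8]
gripper_width: 50.7
gripper_force: 20.0
```

Run:
```python
from h import *
look()
```

```text
tool [-84.1  17.6  67.3] [-179.7    0.2   64.5] 50.690928529488204
block [[-1.520e+01 -1.430e+01  9.670e+01]
 [ 1.000e-01  3.200e+00  1.019e+02]
 [ 1.430e+01  4.500e+01  1.063e+02]]
housing [[-21.7 -30.6  51.6]
 [  3.6   0.3  56.4]
 [ 21.5  60.6  61.8]]
side housing [[-23.8  -9.3  48.3]
 [-21.9   7.5  53.5]
 [-20.4  61.2  58.2]]
pocket 0.61 [-1.4 21.7 30. ]
housing_center 0.7 [ 7.3 18.5 43. ]
block_center 0.38 [ 1.4 18.8 78.5]
```

Call:
arm_command(motion=[{"offset": [0,0,0],"spin": 0},{"offset": [0,0,0],"spin": 0},{"offset": [0,0,0],"spin": 0},{"offset": [0,0,-0.03],"spin": 0},{"offset": [0,0,-0.05],"spin": 0}], jaw=0.085)

```text
time_s: 33.05
ee_pos: [525.3, 246.6, 150.7]
ee_rot: [-180.0, 0.1, 64.5]
force: [1.1, -0.3, 0.8]
gripper_width: 85.3
gripper_force: 0.0
```

Call:
arm_command(motion=[{"offset": [0.02,0,-0.05],"spin": 0},{"offset": [0.04,0,-0.03],"spin": 0},{"offset": [0.04,0,0],"spin": 0},{"offset": [0,0,0],"spin": 0}])

```text
time_s: 33.55
ee_pos: [569.8, 339.4, 231.1]
ee_rot: [179.9, -0.2, 64.6]
force: [0.1, 0.8, -0.1]
gripper_width: 85.2
gripper_force: 0.0
```

Run:
```python
from h import *
p=look();cv2.imwrite("pics/s9.png",cv2.resize(p[150:310,200:400],(800,640))[:600])
```

```text
tool [-174.6   68.5  231.1] [179.9  -0.2  64.6] 85.18051724384456
block [[-15.1 -14.4  97.7]
 [ -0.4   2.8 101.9]
 [ 14.2  44.4 107.5]]
housing [[-21.9 -30.6  52.1]
 [  2.8   0.4  56.4]
 [ 21.5  60.3  61. ]]
side housing [[-23.9 -27.5  48.1]
 [-22.4  32.6  53.7]
 [-20.1  61.8  56.8]]
pocket 0.88 [ 1.2 22.8 30. ]
housing_center 0.6 [ 3.2 16.3 43. ]
block_center 0.55 [-0.9 17.2 78.5]
```

View pics/s9.png

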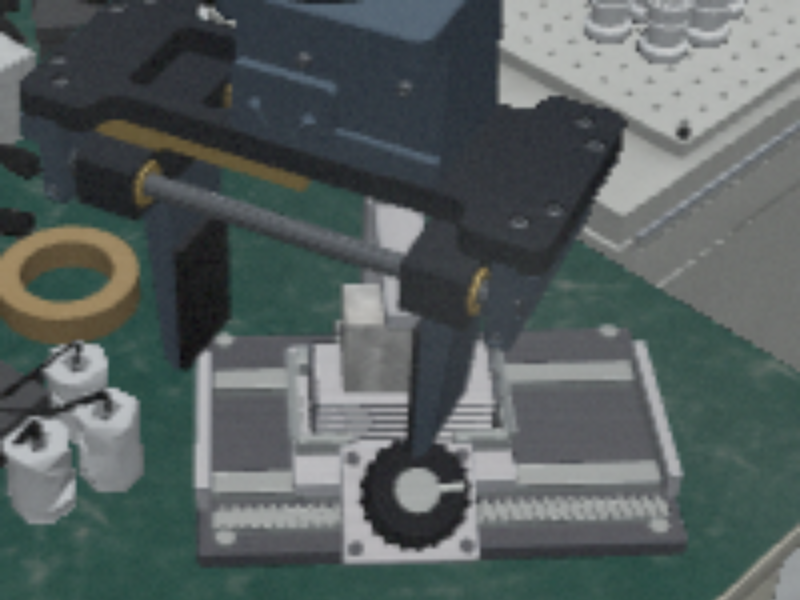

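The block stands on the housing under the gauge arm at (378,340), the knob is free at (415,490), and the measured carriage travel is 75 mm. I'll hand it in.

```bash
python3 -c "
from workcell import env
print(env.job_done())"
```

```text
the job is handed in; nothing more can be done
None
```

I handed the job in at about 34 s of the 67 s limit. I turned the knob to the loading stop, laid the housing in the pocket and stood the block on it, centred. I then turned the knob back until the carriage had travelled a measured 75 mm under the gauge arm. The robot has let go and is clear; the hand-in returned no verdict.

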